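Clamp a batten in the drilling jig with the slip-clutch knob

TASK

Load the drilling jig: lay the loose wooden batten flat on its bed, right up against both the long metal fence and the wooden end stop, and let go of it. Then slide the grey drill-guide carriage over the batten as far as the stop block on its rail, and press the orange latch lever fully down so that it locks into the rail's notch. Finally turn the black knob clockwise, seen from above, until its slip clutch first lets go; stop there rather than turning on, and leave the batten clamped and the things around it undisturbed.

Things in the scene. Friction and masses are not known exactly. Their poses are not given: they have to be found in the camera images.
- jig: Drilling jig, fixed: plywood base 170 (x) x 350 (y) mm on 5 mm feet. Origin at table level under its centre; +x from batten bed to rail, +y along the rail to the parked carriage. Bed top z=23 mm. Fence: face x=-11 mm, top z=37 mm, y -145 to 60 mm. End stop: face y=-126 mm, top z=41 mm. Rail: x 30 to 70 mm, top z=53 mm, notch y 39.5 to 53.5 mm; stop block: face y=-66 mm, top z=73 mm.
- batten: Loose plain brown wooden batten, 48 (x) x 180 (y) x 34 (z) mm, about 0.2 kg, lying flat on the table right of the jig. Origin: centre of the underside; y along its length. The ends are alike. Seated in the jig, its origin is at jig x=-35, y=-36, z=23 mm and its length lies along jig y.
- batten_mid (a point): Centre of the batten (17 mm above its underside).
- guide_carriage (a joint): Grey carriage on the rail, m: 0 is fully parked (saddle centre at jig y=+130 mm), grows as it slides to jig -y, 0.165 is against the stop block. About 1.5 N moves it. Saddle 56 x 60 mm; from it an arm 36 mm wide (y) reaches over the bed and carries the clamp screw. Starts 115 to 165 mm from its stop.
- guide_top (a point): On the screw's axis at the top of the carriage's arm, 99 mm above the table (arm's underside 77 mm); jig x=-35 mm. A drill bush (22 mm dia., top 101 mm) sits 40 mm to its -y side. Moves with the carriage; at the stop it is at jig y=-35 mm.
- latch_lever (a joint): Latch lever hinged on the saddle's +y side (hinge along jig x, z=60 mm, jig y = screw axis + 36 mm), rad: 0 raised at 43 degrees, 0.75 fully down and level. It stays where left; about 1 N on the tab moves it. Its steel pin enters the rail's notch only with the carriage within about 3 mm of its stop; elsewhere it lands on the rail.
- latch_tab (a point): Middle of the upper face of the orange tab at the lever's end (30 x 42 x 12 mm), over the rail's centre line. When down it is at z=70 mm, jig x=50 mm, 118 mm to the +y side of the screw axis; raised, at about z=123 mm.
- screw_collar (a joint): Brass collar under the knob (43 mm dia., white mark), rad, grows clockwise seen from above. The knob carries it round through the clutch, and it feeds the pad down 3.2 mm per rad; knob and collar do not sink. Starts at 0 to 0.8; the pad meets a seated batten at about 2.8 and the collar stops at about 2.95.
- clamp_knob (a joint): Slip of the clutch: turn of the knob relative to the collar, rad, clockwise positive. Stays near 0 (white marks on knob and collar in line) while knob and collar turn together (0.1 N m); grows once the pad presses and the clutch slips at 0.25 N m. Wanted: 0.1 to 0.9.
- knob_top (a point): Centre of the knob's top. Round fluted black knob with a red cap and a white mark, vertical axis, 44 mm diameter, 34 mm high, its top 144 mm and its foot 110 mm above the table. Nothing else of the jig within 70 mm of it rises above 109 mm, other than the raised latch tab.
- clamp_pad: Clamp pad below the arm on the screw's axis: rubber disc 34 mm dia. Origin: centre of its lower face, 9 mm above a seated batten when wound fully up. It does not rotate.
- tape_measure: Yellow tape measure, 36 x 78 x 64 mm, bystander; origin under its centre.
- masking_tape: Roll of masking tape, 104 mm dia. x 25 mm, bystander; origin under its centre.
- screwdriver: Red-handled screwdriver lying down, 195 mm long, 31 mm wide, bystander; origin under its centre.
Things that resemble listed ones, but are neither listed nor needed, are in the scene too. There is more than one size of the batten; the one meant has the size given above.

How it is judged (in metres and radians):
On the way, in this order (a step that is already met when the one before it is completed fails the run):
1. the batten lies on the bed against fence and end stop, let go (x of batten_mid in the frame of jig between -0.0385 and -0.031 m and y of batten_mid in the frame of jig between -0.04 and -0.0325 m and z of batten_mid in the frame of jig between 0.036 and 0.044 m and angle between the y axis of batten and the y axis of jig, either way round below 0.03 rad and linear speed of batten below 0.02 m/s and contact force between the fingers and batten below 0.5 N), for 0.2 s.
2. the carriage is slid over the batten to its stop (value of joint guide_carriage above 0.16 m), for 0.2 s.
3. the latch is pressed down into the notch (value of joint guide_carriage above 0.16 m and value of joint latch_lever above 0.68 rad), for 0.2 s.
4. the pad presses the batten and the clutch has slipped (all of step 3 and contact force between clamp_pad and batten above 8 N and value of joint clamp_knob above 0.1 rad), for 0.1 s.
At the end, for the whole second after the job is handed in: Batten flat on the bed within about 3.5 mm of fence and end stop and square to 0.03 rad, carriage within 5 mm of its stop, latch down (over 0.68 rad), pad pressing the batten with over 8 N, clutch slipped between 0.1 and 0.9 rad (all of step 4 and x of batten_mid in the frame of jig between -0.0385 and -0.031 m and y of batten_mid in the frame of jig between -0.04 and -0.0325 m and z of batten_mid in the frame of jig between 0.036 and 0.044 m and angle between the y axis of batten and the y axis of jig, either way round below 0.03 rad and linear speed of batten below 0.02 m/s and value of joint clamp_knob below 0.9 rad); the robot touches nothing.
It fails at once if the knob is turned on past the first slip (over 0.9 rad of slip) (value of joint clamp_knob above 0.9 rad).
It fails at once if the tape measure is shifted by more than 30 mm (distance of tape_measure from where it was at the start of the episode above 0.03 m).
It fails at once if the roll of masking tape is shifted by more than 30 mm (distance of masking_tape from where it was at the start of the episode above 0.03 m).
It fails at once if the screwdriver is shifted by more than 30 mm (distance of screwdriver from where it was at the start of the episode above 0.03 m).
It also fails if it takes over 72 s, if anything falls off the work surface, if the arm or the gripper's body presses on something with over 40 N, if the wrist force passes 120 N, or if a joint passes its speed limit or range.

ROBOT

A 6-joint arm with a two-finger parallel gripper is mounted at the origin on a cart in front of the work surface, level with it; the furniture and walls round the work are solid. World frame = base frame: x ahead of the robot, y to its left, z up, the work surface at z = 0. Lengths are in mm, angles in rad, forces in N, time in s.
With the tool pointing down it reaches from about 350 to 875 mm from the base axis. Payload 4.2 kg.
Tool frame: the origin (TCP) lies on the mounting face of the last link; the fingertips stand 173 mm ahead of it and the grasp point (between the pads) lies grip_point_offset ahead of it (grip_point_offset is the distance from the TCP to the grasp point, in mm); z points along the fingers, y is the line along which they close (so a half turn about z gives the same grasp; the last joint's range is limited). The gripper opens to 85 mm and grips with 20 to 120 N. Pads are 22 mm wide; open, the fingers measure 114 mm over their backs; the gripper's body (76 mm by 85 mm) begins 54 mm behind the grasp point. The pads swing forward as they close: fully open they stand 13 mm farther back than shut.
Start: joints at [-1.039, 0.385, 0.008, 0, -1.194, -0.259], TCP at [168.41, -601.862, 404.712] pointing down, gripper open.
Joint ranges: [-3.14, 3.14], [-1.21, 2.06], [-1.07, 1.41], [-3.16, 2.05], [-2.99, -0.16], [-3.1, 3.1]. Speed limits (rad/s): [2.79, 2.79, 3.14, 3.14, 3.14, 3.14].

INTERFACE

Orientations are given as a unit quaternion [x, y, z, w].
In Python, from bench import read_state, get_image, job_done, recognise, place_of, grip_point_offset gives the robot as it stands. The module is installed in compiled form; this text tells all that it offers.
- The arm moves only by the tool carry_out, never from a script. Its arguments are lists of equal length, an entry for each row: "slide": the shift along the tool's x, y, z in m, a list of three; "roll": the turn about the tool's z in degrees; "claw": the finger opening in m, from 0 to 0.0854. A call has 1 to 8 rows; each row is the pose to reach, as a shift and turn from the pose commanded when the call began, along the tool's axes at that moment; what a row does not reach only later rows make up. A row lasts 1/8 s, in which the tool goes at most 62.5 mm and 10.7 degrees, less where a joint would pass 70% of its speed; a pose out of reach is approached as far as the arm can. A call with a gripper value outside its range is refused whole. The fingers move at their own pace and stop on an object; the grip force is fixed at half the most. Time passes only in rows, so rows that repeat a pose let the fingers close. It gives the time, the measured TCP pose, the force, the opening and the grip force at its end, in the units of the state.
- read_state(): the state, without advancing time (a new reading comes with each control period).
- get_image(name): name is "scene" or "top" or "wrist"; returns a dict with "img" (384x512x3 uint8, red, green, blue), "z_map" (384x512 float32, mm along the optical axis (not along the pixel's ray), 0 where there is no reading), "mtx" (3x3 intrinsics, pixels), "k1" (the pictures are not rectified: a ray, as slopes to the right and down, at radius r is drawn at 1 + k1 r^2 times it, then the intrinsics apply), "world_from_camera" (4x4, takes a point from camera to world coordinates); the wrist camera has in their place "T_tool_cam" (4x4, takes a point from camera to tool coordinates, whose origin is the TCP and whose axes are the flange's). Camera axes: x right, y up, looking along -z (the intrinsics and any distortion apply to the point x, -y, -z); pixel columns grow to the right and rows downward; lengths in mm; the calibration is good to about 2 mm. A picture is of the moment at which its call begins: read the wrist's pose just before it.
- job_done(): hands the job in; it is judged then, once.
Trained networks look in a picture, given as the dict that the camera call returned (one of the last four; its "shot" number tells which), for a name from the list of things; names that differ only in an ending like _2 or _b are one class to them, and where a whole thing is asked for, a point or a joint stands for the part that bears it (a point fixed in the world has none). Each returns a list of dicts, best first, with "conf" (0 to 1); they miss things now and then, are a little off and sometimes report something else, mostly with a low value. They report only what shows in the picture. A call takes as long as a camera call. They do not tell look-alikes from the thing itself.
- recognise(picture, thing): "at" ([column, row] in pixels, amid what is visible of it).
- place_of(picture, thing): "at" ([column, row] in pixels: a listed point, or the origin of a listed thing).
The state is a dict: "clock": time; "joints": joint angles; "joint_vel": joint speeds; "joint_efforts": joint torques, N m; "position": TCP position; "ee_rot": TCP orientation; "contact_force": force on the tool from outside, world axes, zero at the start; "wrist_torque": the same for the moment, N m; "gripper_width": finger opening in mm; "grasp_force": force on a finger pad.
Only numpy, scipy, OpenCV 4.12 (cv2) and the standard library are available. Lean on these libraries where they do the work, as an engineer would, in place of code of your own. Each camera call takes 0.05 s, during which the arm holds its last target. There are 200 camera calls.

## Working session

There is one attempt and no reset: what is moved stays moved. The work goes in short steps, Python scripts to look and compute and a tool call to move; the robot and the scene stay as the last step left them, time stands still between calls to the robot, and variables do not carry over. Pictures are saved under pics/ and viewed, at most 10 in all, crops included, and the job is handed in when it is done.

Besides the shell and the picture viewer there is one more tool, called after "Call:" as name([rows], argument=value, ...), one row to a line, values as JSON. carry_out: Moves the arm, as the interface text tells. Its arguments: {"type":"object","properties":{"slide":{"type":"array"},"roll":{"type":"array"},"claw":{"type":"array"}},"required":["slide","roll","claw"]}

```bash
mkdir -p pics; cat > h.py <<'E'
import numpy as np, cv2
from bench import *
from scipy.spatial.transform import Rotation as R
def rays(p,uv):
    K=np.array(p["mtx"]);uv=np.atleast_2d(np.array(uv,float))
    d=np.c_[(uv[:,0]-K[0,2])/K[0,0],(uv[:,1]-K[1,2])/K[1,1]]
    u=d.copy()
    for _ in range(20): u=d/(1+p["k1"]*(u**2).sum(1,keepdims=True))
    return np.c_[u[:,0],-u[:,1],-np.ones(len(u))]
def pose(p,s=None):
    if "world_from_camera" in p: return np.array(p["world_from_camera"])
    s=s or read_state(); T=np.eye(4);T[:3,:3]=R.from_quat(s["ee_rot"]).as_matrix();T[:3,3]=s["position"]
    return T@np.array(p["T_tool_cam"])
def atz(p,uv,z,s=None):
    T=pose(p,s);d=rays(p,uv)@T[:3,:3].T;o=T[:3,3]
    return o+d*((z-o[2])/d[:,2])[:,None]
def cloud(p,s=None):
    h,w=p["z_map"].shape;v,u=np.mgrid[:h,:w]
    P=rays(p,np.c_[u.ravel(),v.ravel()])*p["z_map"].reshape(-1,1)
    T=pose(p,s);P=P@T[:3,:3].T+T[:3,3]
    P[p["z_map"].ravel()==0]=np.nan
    return P.reshape(h,w,3)
def save(p,n,box=None,f=1.5):
    im=p["img"][:,:,::-1]
    if box: im=im[box[1]:box[3],box[0]:box[2]]
    cv2.imwrite("pics/"+n,cv2.resize(im,None,fx=f,fy=f))
E
python3 - <<'E'
from h import *
np.set_printoptions(precision=1,suppress=True)
print(grip_point_offset, read_state())
for c in ("top","scene"):
    p=get_image(c);save(p,c+"0.png");C=cloud(p)
    for t in ["jig","batten","guide_top","latch_tab","knob_top","tape_measure","masking_tape","screwdriver"]:
        for f in (recognise,place_of):
            for d in f(p,t)[:3]:
                u,v=map(int,d["at"]);print(c,t,f.__name__[:3],round(d["conf"],2),u,v,C[min(v,383),min(u,511)])
E
```

```text
154.70000000000002 {'clock': 0.0, 'joints': array([-1. ,  0.4,  0. , -0. , -1.2, -0.3]), 'joint_vel': array([ 0., -0.,  0., -0., -0.,  0.]), 'joint_efforts': array([ -0. , -39.2,  18.8,   4.2,  -0. ,   0. ]), 'position': array([ 168.4, -601.7,  403.6]), 'ee_rot': array([-0.1,  1. ,  0. , -0. ]), 'contact_force': array([ 0.3, -0.2, -0.2]), 'wrist_torque': array([-0.,  0.,  0.]), 'grasp_force': 0.0, 'gripper_width': 85.57172922852956}
top jig cal 0.77 246 206 [572.3  86.5  22.2]
top jig cal 0.61 246 207 [569.9  86.4  18.1]
top batten cal 0.69 368 230 [ 507.1 -270.8   35.2]
top batten cal 0.6 365 282 [ 358.3 -263.2   13.2]
top batten cal 0.28 244 206 [571.9  92.4  23.7]
top batten cal 0.87 365 283 [ 355.7 -261.6   17.7]
top batten cal 0.56 368 232 [ 501.6 -271.8   31.7]
top guide_top cal 0.73 197 207 [554.8 220.9  97.5]
top guide_top cal 0.67 296 139 [770.6 -57.7  61.6]
top guide_top cal 0.57 203 227 [495.9 197.  141.3]
top latch_tab cal 0.83 169 201 [568.5 296.7 105.3]
top latch_tab cal 0.85 163 201 [565.1 308.6 123.9]
top knob_top cal 0.68 199 224 [503.2 207.3 144.3]
top knob_top cal 
[... 620 characters left out ...]
atten cal 0.46 198 284 [ 407.9 -303.1   21.8]
scene batten cal 0.6 180 283 [ 485.5 -782.   431.2]
scene batten cal 0.57 229 283 [ 492.9 -314.2   33.9]
scene guide_top cal 0.78 251 175 [549.  228.3 100.3]
scene guide_top cal 0.82 236 175 [493.9 191.5 118. ]
scene latch_tab cal 0.46 254 161 [560.8 311.6 123.5]
scene knob_top cal 0.56 240 173 [509.1 189.  127. ]
scene knob_top cal 0.66 239 169 [505.8 193.6 141.2]
scene tape_measure cal 0.64 321 233 [ 748.8 -202.1  113.7]
scene masking_tape cal 0.66 249 168 [535.6 524.    1.8]
scene masking_tape cal 0.54 254 174 [558.7 452.4   3.3]
scene screwdriver cal 0.53 298 261 [ 686.4 -210.7   24.2]
scene screwdriver cal 0.79 298 273 [ 682.6 -253.    14.3]
```

View pics/top0.png

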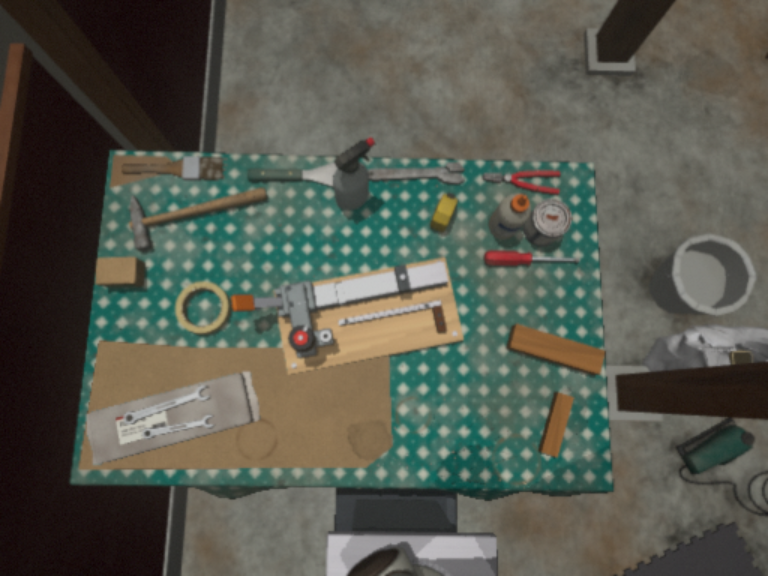

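```bash
python3 - <<'E'
from h import *
np.set_printoptions(precision=2,suppress=True)
p=get_image("top");C=cloud(p)
z=C[...,2];x=C[...,0];y=C[...,1]
def rect(m,n):
    k,l,st,_=cv2.connectedComponentsWithStats(m.astype(np.uint8))
    for i in range(1,k):
        if st[i,4]>40:
            q=C[l==i];r=cv2.minAreaRect(q[:,:2].astype(np.float32));print(n,st[i],r,"z",np.median(q[:,2]))
rect((z>12)&(z<50)&(y<-130),"right")
rect((z>59)&(z<95)&(y>-20)&(x<750),"rail blk")
rect((z>46)&(z<58)&(y>-20)&(x<750),"rail")
rect((z>6)&(z<30)&(y>-130)&(y<300)&(x<750),"base")
for z0 in (38,):rect((z>33)&(z<44)&(y>-130)&(y<300)&(x<750),"fence")
s=read_state();print(R.from_quat(s["ee_rot"]).as_matrix())
w=get_image("wrist");save(w,"w0.png");print(w["T_tool_cam"])
E
```

```text
right [326 142  18  17  87] ((742.5961303710938, -173.38406372070312), (58.21199035644531, 22.686819076538086), 47.570518493652344) z 31.909236880844446
right [350 146  22  18 109] ((730.2866821289062, -251.6647186279297), (69.04603576660156, 23.5762996673584), 55.01220703125) z 32.91797707161345
right [323 167  64  10 341] ((686.1260986328125, -242.63339233398438), (193.51345825195312, 29.84322166442871), 89.9742431640625) z 21.972410008364477
right [ 339  216   65   34 1101] ((500.45111083984375, -281.46728515625), (180.7687225341797, 48.981876373291016), 73.99600982666016) z 33.5665118421291
right [360 262  23  43 514] ((357.5108947753906, -278.08026123046875), (34.06324005126953, 118.1695327758789), 71.08551788330078) z 22.289449627883755
rail blk [  18  136   39  248 1835] ((422.07965087890625, 644.9793701171875), (7.649652004241943, 654.80859375), 89.972900390625) z 77.189963577154
rail blk [263 177  11  18 138] ((626.34375, 24.267986297607422), (49.7821044921875, 21.801673889160156), 11.67601490020752) z 72.61712280010187
rail blk [200 188  11  22 111] ((584.6349487304688, 198
[... 1812 characters left out ...]
24119567871094, 11.561807632446289), 0.10794780403375626) z 23.170725344108973
base [276 377  18   7  83] ((91.38915252685547, -30.143251419067383), (47.94269561767578, 15.399666786193848), 89.23971557617188) z 10.378776771552793
fence [223 189  12  14  72] ((597.7267456054688, 143.91647338867188), (49.590972900390625, 21.995954513549805), 29.90639305114746) z 38.024474597288076
fence [226 200  72  22 340] ((539.6083984375, 40.23316192626953), (61.63380813598633, 203.1724395751953), 12.089255332946777) z 37.20094188498763
[[-0.96 -0.27 -0.  ]
 [-0.27  0.96  0.  ]
 [ 0.    0.   -1.  ]]
[[ 0.    0.96  0.27 70.08]
 [ 1.   -0.   -0.   -0.76]
 [-0.    0.27 -0.96 31.02]
 [ 0.    0.    0.    1.  ]]
```

The listed batten is the large one at about (368, 232) in the raw top image: it measures 181×49×34 mm at world (500, -281). The jig is at about (246, 206) with yaw near 12°. A post stands off the table's right edge, so I'll check clearance to it and refine the jig pose.

```bash
cat >> h.py <<'E'
def plan(xyz,yaw,s=None):
    "slide (m) and roll (deg) from now to TCP xyz with tool y at yaw deg (mod 180), tool down"
    s=s or read_state();M=R.from_quat(s["ee_rot"]).as_matrix()
    d=M.T@(np.array(xyz,float)-s["position"])/1000
    y=np.degrees(np.arctan2(M[1,1],M[0,1]));w=(yaw-y+90)%180-90
    print("slide",np.round(d,4),"roll",round(-w,2),"dist",round(np.linalg.norm(d)*1000),"rows turn",round(abs(w)/10.7,1))
E
python3 - <<'E'
from h import *
np.set_printoptions(precision=1,suppress=True)
for c in ("scene","top"):
    p=get_image(c);C=cloud(p).reshape(-1,3)
    for z0 in (50,200,350,500,700):
        q=C[(abs(C[:,2]-z0)<75)&(C[:,0]>100)&(C[:,0]<900)&(C[:,1]<-100)&(C[:,1]>-900)]
        if len(q):
            H,xe,ye=np.histogram2d(q[:,0],q[:,1],bins=[np.arange(100,901,100),np.arange(-900,-99,100)])
            print(c,z0);print(H.astype(int)) if z0>50 else 0
p=get_image("top");C=cloud(p);z=C[...,2]
# jig: rail long edges & fence by line fits
m=(abs(z-52.3)<3)&(C[...,1]>-20)&(C[...,1]<190)&(C[...,0]>540)&(C[...,0]<700)
q=C[m][:,:2];ang=cv2.fitLine(q.astype(np.float32),cv2.DIST_HUBER,0,.01,.01).ravel();print("rail",ang)
m=(abs(z-37.2)<3)&(C[...,1]>-70)&(C[...,1]<140)&(C[...,0]>480)&(C[...,0]<585)
q=C[m][:,:2];ang=cv2.fitLine(q.astype(np.float32),cv2.DIST_HUBER,0,.01,.01).ravel();print("fence",ang)
plan([500.5,-281.5,330],164)
E
```

```text
scene 50
scene 200
[[  0   0 179 170   0   0   0   0]
 [  0   0   0   0   0   0   0   0]
 [  0   0   0   0   0   0   0   0]
 [  0 402   0   0   0   0   0   0]
 [  0   0   0   0   0   0   0   0]
 [  0   0   0   0   0   0   0   0]
 [  0   0   0   0   0   0  13 101]
 [  0   0   0   0   0   0   0   0]]
scene 350
[[   0    0 2178  317    0    0    0    0]
 [   0    0  278  109    0    0    0    0]
 [1775    0    0    0    0    0    0    0]
 [5854 1610    0    0    0    0    0    0]
 [   0    0    0    0    0    0    0    0]
 [   0    0    0    0    0    0    0    0]
 [   0    0    0    0    0    0    0    0]
 [   0    0    0    0    0    0    0    0]]
scene 500
[[    0     0   414     3     0     0     0     0]
 [    0     0  1460   229     0     0     0     0]
 [ 3613     0     0     0     0     0     0     0]
 [12341  2692     0     0     0     0     0     0]
 [    0     0     0     0     0     0     0     0]
 [    0     0     0     0     0     0     0     0]
 [    0     0     0     0     0     0     0     0]
 [    0     0     0     0     0     0     0     0]]
scene 700
[[    0     0     0     0     0     0     0     0]
 [    0     0     0     0     0     0     0     0]
 [ 3711     0     0     0     0     0     0     0]
 [13681  2437     0     0     0     0     0     0]
 [    0  1890     0     0     0     0     0     0]
 [    0     0     0     0     0     0     0     0]
 [    0     0     0     0     0     0     0     0]
 [    0     0     0     0     0     0     0     0]]
top 50
top 200
[[  0   0   0   0   0   0   0   0]
 [  0   0   0   0   0   0   0   0]
 [  0   0   0   0   0   0   0   0]
 [  0   0   0   0   0   0   0   0]
 [  0   0   0   0   0   0   0   0]
 [  0   0   0   0   0   0   0   0]
 [  0   0   0   0   0   0   4 115]
 [  0   0   0   0   0   0   0   0]]
rail [  0.2  -1.  612.3  89.2]
fence [  0.2  -1.  563.9  42.2]
slide [-0.4  0.2  0.1] roll -58.37 dist 467 rows turn 5.5
```

View pics/scene0.png

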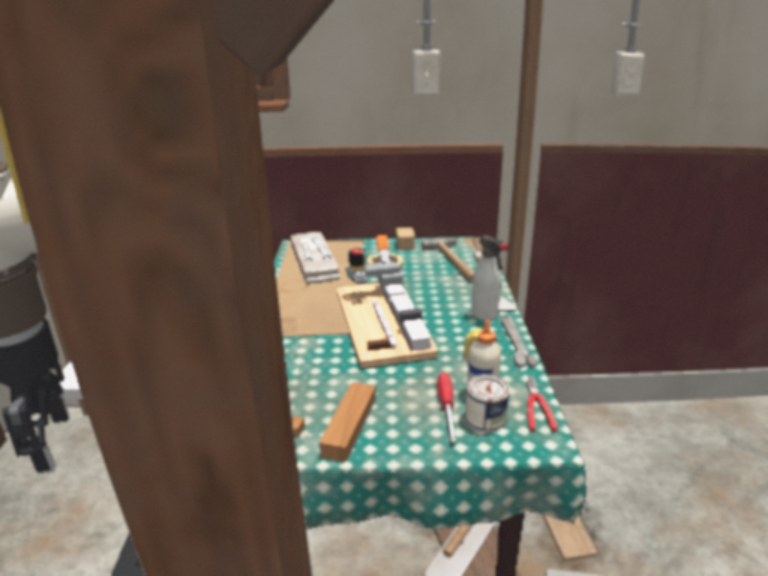

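Call:
carry_out([
  [-0.05, 0.027, 0.009],
  [-0.1, 0.054, 0.018],
  [-0.15, 0.081, 0.027],
  [-0.2, 0.108, 0.036],
  [-0.255, 0.136, 0.045],
  [-0.305, 0.163, 0.055],
  [-0.355, 0.191, 0.064],
  [-0.406, 0.218, 0.074],
], roll=[-7.5, -15, -22.5, -30, -37.5, -45, -52, -58.4], claw=[0.085, 0.085, 0.085, 0.085, 0.085, 0.085, 0.085, 0.085])

```text
clock: 2.95
position: [501.9, -281.0, 330.8]
ee_rot: [-0.604, 0.797, -0.0, 0.0]
contact_force: [0.5, -0.2, -0.4]
gripper_width: 84.9
grasp_force: 0.0
```

```bash
cat > b.py <<'E'
from h import *
np.set_printoptions(precision=4,suppress=True)
s=read_state();p=get_image("wrist");C=cloud(p,s)
import sys
save(p,sys.argv[1]);print(s["position"],s["joints"],R.from_quat(s["ee_rot"]).as_matrix()[:,1])
zz=C[...,2];m=(zz>28)&(zz<40)&(np.hypot(C[...,0]-500,C[...,1]+281)<130)
q=C[m];r=cv2.minAreaRect(q[:,:2].astype(np.float32));print(r,np.median(q[:,2]),m.sum())
plan([*r[0],188],164,s)
E
python3 b.py w1.png
```

```text
[ 501.8673 -281.0322  330.8392] [-0.2289  0.3639 -0.2225  0.0003 -0.9835 -0.0459] [-0.9625  0.2712 -0.0009]
((500.4980163574219, -279.126953125), (179.6084747314453, 48.436859130859375), 74.16439056396484) 33.83933468132403 11419
slide [-0.0015  0.002   0.1428] roll 0.26 dist 143 rows turn 0.0
```

Call:
carry_out([
  [-0.0015, 0.002, 0.05],
  [-0.0015, 0.002, 0.1],
  [-0.0015, 0.002, 0.143],
  [-0.0015, 0.002, 0.143],
  [-0.0015, 0.002, 0.143],
  [-0.0015, 0.002, 0.143],
  [-0.0015, 0.002, 0.143],
  [-0.0015, 0.002, 0.143],
], roll=[0, 0, 0, 0, 0, 0, 0, 0], claw=[0.085, 0.085, 0.085, 0.085, 0.03, 0.03, 0.03, 0.03])

```text
clock: 4.0
position: [500.2, -280.8, 190.3]
ee_rot: [-0.602, 0.798, -0.002, 0.001]
contact_force: [-0.3, 0.6, 6.5]
gripper_width: 46.3
grasp_force: 64.5
```

Call:
carry_out([
  [0, 0, 0],
  [0, 0, -0.02],
  [0, 0, -0.06],
  [0, 0, -0.12],
  [0, 0, -0.16],
  [0, 0, -0.16],
], roll=[0, 0, 0, 0, 0, 0], claw=[0.03, 0.03, 0.03, 0.03, 0.03, 0.03])

```text
clock: 4.75
position: [499.4, -280.7, 352.3]
ee_rot: [-0.602, 0.798, -0.004, 0.003]
contact_force: [-1.5, -0.4, -2.4]
gripper_width: 46.7
grasp_force: 63.6
```

```bash
cat > j.py <<'E'
from h import *
np.set_printoptions(precision=3,suppress=True)
p=get_image("top");C=cloud(p);z=C[...,2];X=C[...,0];Y=C[...,1]
def loc(o,a):
    a=np.radians(a);d=C[...,:2]-np.array(o);return d@[np.cos(a),np.sin(a)],d@[-np.sin(a),np.cos(a)]
# per-slice midpoints across rail (rail x 30..70) and fence, iterated
o=np.array([559.,88.]);a=11.9
for it in range(4):
    lx,ly=loc(o,a)
    pts=[]
    for y in np.arange(-150,35,6):
        if -105<y<-55: continue
        m=(abs(ly-y)<4)&(abs(z-52.5)<3)&(lx>15)&(lx<85)
        if m.sum()>8: pts.append((y,(np.percentile(lx[m],2)+np.percentile(lx[m],98))/2,np.ptp(lx[m])))
    pts=np.array(pts);f=np.polyfit(pts[:,0],pts[:,1],1)
    a-=np.degrees(f[0]);
    ar=np.radians(a);e=f[1]-50;o=o+e*np.array([np.cos(ar),np.sin(ar)])
    lx,ly=loc(o,a)
    m=(abs(z-72.5)<3)&(lx>35)&(lx<65)&(ly<-40)&(ly>-120)
    base=(abs(z-23)<4)&(abs(lx+50)<25)
    print(a,o,f,len(pts),"blk",np.percentile(ly[m],[1,99]),"base y",np.percentile(ly[base],[1,99]),"w",pts[:,2].mean())
m=(abs(z-37)<3)&(lx>-25)&(lx<25)&(ly>-140)&(ly<55);print("fence x",np.percentile(lx[m],[1,50,99]),m.sum())
m=(abs(z-41)<3)&(lx>-65)&(lx<-15)&(ly>-160)&(ly<-100);print("stop",np.percentile(ly[m],[1,50,99]),m.sum())
for t in("knob_top","guide_top","latch_tab"):
    for d in place_of(p,t)[:2]:
        w=atz(p,d["at"],{"knob_top":144,"guide_top":99,"latch_tab":123}[t])[0];q=w[:2]-o
        print(t,d["conf"],w,q@[np.cos(ar),np.sin(ar)],q@[-np.sin(ar),np.cos(ar)])
save(p,"top1.png",(165,140,325,260),5)
E
python3 j.py
```

```text
12.404861443808189 [561.332  88.513] [-0.009 52.387] 23 blk [-87.52  -66.096] base y [-171.82  577.46] w 38.907533659847395
12.54932467702695 [561.159  88.474] [-0.003 49.823] 23 blk [-87.658 -66.239] base y [-171.653  578.664] w 38.97352328906565
12.544482927861766 [561.098  88.461] [ 0.    49.937] 23 blk [-87.648 -66.239] base y [-171.646  578.652] w 38.89750050671817
12.529570734584116 [561.134  88.469] [ 0.    50.037] 23 blk [-87.634 -66.224] base y [-171.663  578.644] w 38.89747699027554
fence x [-23.629  -6.226  -1.039] 199
stop [-142.882 -134.823 -125.952] 93
knob_top 0.51 [499.334 206.37  144.   ] -34.750326820151585 128.50048655532763
guide_top 0.62 [503.941 208.066  99.   ] -29.8850649503335 129.1568549863076
latch_tab 0.53 [563.419 304.75  123.   ] 49.15172615273732 210.63470531925321
```

View pics/top1.png

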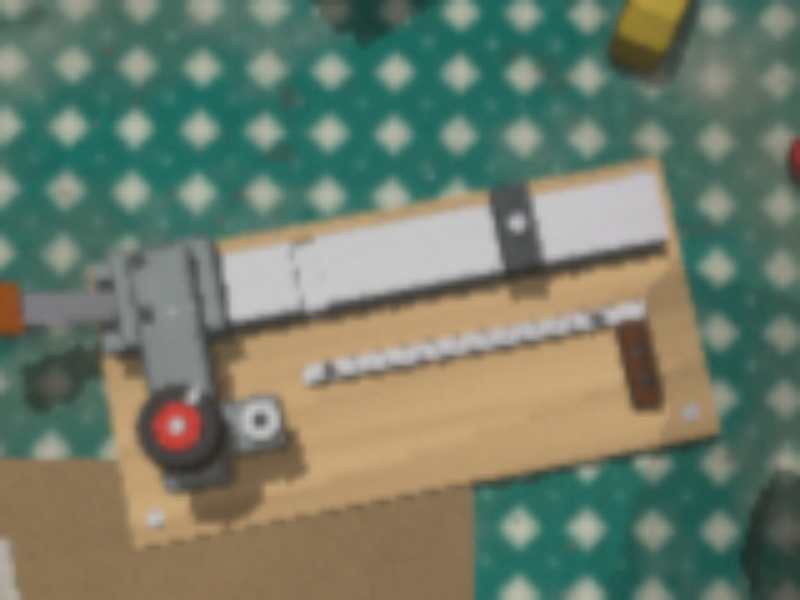

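The crop shows the jig clearly: knob at the lower left, rail on top, toothed fence in the middle and brown end stop on the right. The fitted features agree with the given ones: stop block face -66 mm, end stop -126 mm, knob x -35 mm. The carriage is parked.

```bash
cat >> h.py <<'E'
O=np.array([561.1,88.5]);A=12.5
def j2w(x,y,o=O,a=A):
    a=np.radians(a);return np.array(o)+x*np.array([np.cos(a),np.sin(a)])+y*np.array([-np.sin(a),np.cos(a)])
def w2j(w,o=O,a=A):
    a=np.radians(a);d=np.array(w)[...,:2]-o;return np.stack([d@[np.cos(a),np.sin(a)],d@[-np.sin(a),np.cos(a)]],-1)
np.set_printoptions(precision=4,suppress=True)
E
python3 -c "
from h import *
plan([*j2w(-41,-30.7),350],192.5)"
```

```text
slide [-0.3253  0.0628 -0.0036] roll -28.5 dist 331 rows turn 2.7
```

Call:
carry_out([
  [-0.04, 0.008, 0],
  [-0.09, 0.017, 0],
  [-0.14, 0.027, 0],
  [-0.19, 0.037, 0],
  [-0.24, 0.046, 0],
  [-0.29, 0.056, 0],
  [-0.325, 0.063, 0],
  [-0.325, 0.063, 0],
], roll=[-3, -7, -11, -16, -21, -25, -28.5, -28.5], claw=[0.03, 0.03, 0.03, 0.03, 0.03, 0.03, 0.03, 0.03])

```text
clock: 5.95
position: [528.0, 51.4, 346.0]
ee_rot: [0.781, -0.624, -0.001, 0.001]
contact_force: [0.2, -0.4, -1.0]
gripper_width: 46.4
grasp_force: 63.5
```

```bash
python3 -c "
from h import *
s=read_state();print(w2j(s['position']),s['position'],s['contact_force'],s['joints'])
plan([*j2w(-41,-30.7),240],192.5,s)
p=get_image('wrist');save(p,'w2.png')
C=cloud(p,s);q=C.reshape(-1,3);m=(abs(q[:,2]-194)<8)&(np.hypot(*(q[:,:2]-s['position'][:2]).T)<130);r=cv2.minAreaRect(q[m][:,:2].astype(np.float32));print(r,m.sum(),w2j(r[0]),np.median(q[m][:,2]))
"
```

```text
[-40.3948 -29.0859] [527.9581  51.3605 346.021 ] [ 0.2165 -0.4055 -0.9831] [ 0.4029  0.2779 -0.3087 -0.0004 -0.9874 -0.1804]
slide [0.0016 0.0003 0.106 ] roll 0.23 dist 106 rows turn 0.0
((532.046142578125, 27.606746673583984), (73.98064422607422, 127.96578979492188), 12.830734252929688) 34931 [-41.5449 -53.1614] 189.48012741307838
```

View pics/w2.png

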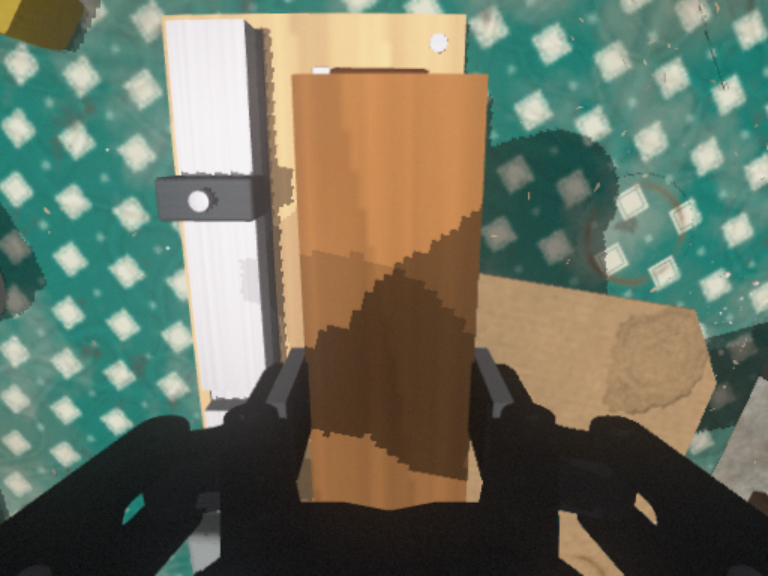

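The batten sits square between the fingers, with fence and rail visible at its left and the end stop just past its far end at about (370, 70).

Call:
carry_out([
  [0.0016, -0.001, 0.04],
  [0.0016, -0.001, 0.08],
  [0.0016, -0.001, 0.11],
  [0.0016, -0.001, 0.122],
  [0.0016, -0.001, 0.122],
], roll=[0, 0, 0, 0, 0], claw=[0.03, 0.03, 0.03, 0.03, 0.03])

```text
clock: 6.62
position: [529.3, 47.2, 225.1]
ee_rot: [0.78, -0.626, -0.0, 0.001]
contact_force: [0.2, -0.6, -2.0]
gripper_width: 46.6
grasp_force: 63.4
```

```bash
cat > c.py <<'E'
from h import *
s=read_state();print(s['position'],w2j(s['position']),s['contact_force'],"toolyaw",np.degrees(np.arctan2(*R.from_quat(s['ee_rot']).as_matrix()[[1,0],1]))%180)
p=get_image('wrist');C=cloud(p,s);L=w2j(C);z=C[...,2]
bt=s['position'][2]-190.3+34
def slices(m,name,ys):
    a=[]
    for y in ys:
        k=m&(abs(L[...,1]-y)<3)
        if k.sum()>20:a.append((y,*np.percentile(L[...,0][k],[1,99])))
    a=np.array(a)
    if len(a)>3:
        for i in (1,2):
            f=np.polyfit(a[:,0],a[:,i],1);print(name,len(a),"edge x at y=-60:",np.polyval(f,-60).round(2),"tilt deg",np.degrees(f[0]).round(2))
slices((abs(z-bt)<5)&(abs(L[...,0]+38)<40),"batten",range(-115,-20,5))
slices((abs(z-52.5)<5)&(L[...,0]>22)&(L[...,0]<80),"rail",list(range(-160,-100,5))+list(range(-60,10,5)))
k=(abs(z-bt)<5)&(abs(L[...,0]+38)<15);print("batten end",np.percentile(L[...,1][k],1),"top z",np.median(z[k]),bt)
k=(abs(z-41)<4)&(abs(L[...,0]+38)<15)&(L[...,1]<-100);print("stop",np.percentile(L[...,1][k],[2,98]),k.sum())
k=(abs(z-72.5)<5)&(abs(L[...,0]-50)<15);print("block y",np.percentile(L[...,1][k],[1,99]))
E
python3 c.py
```

```text
[529.2904  47.2438 225.0684] [-39.9851 -33.3934] [ 0.2326 -0.6432 -2.0162] toolyaw 12.477540991696003
batten 19 edge x at y=-60: -65.97 tilt deg -1.93
batten 19 edge x at y=-60: -16.42 tilt deg 1.97
rail 23 edge x at y=-60: 36.22 tilt deg 6.91
rail 23 edge x at y=-60: 70.28 tilt deg 1.27
batten end -120.5853226071438 top z 68.50268450515888 68.76838285824729
stop [-141.0252 -125.7689] 2591
block y [-85.9586 -64.7485]
```

Call:
carry_out([
  [0, 0, 0.006],
  [0, 0, 0.011],
  [0, 0, 0.012],
  [0, 0, 0.012],
], roll=[0, 0, 0, 0], claw=[0.03, 0.03, 0.03, 0.03])

```text
clock: 7.18
position: [529.3, 48.0, 213.8]
ee_rot: [0.78, -0.626, 0.0, -0.0]
contact_force: [-1.2, 0.3, -2.9]
gripper_width: 46.4
grasp_force: 63.4
```

Call:
carry_out([
  [0.002, -0.002, 0.001],
  [0.004, -0.004, 0.001],
  [0.005, -0.005, 0.001],
  [0.005, -0.005, 0.001],
], roll=[0, 0, 0, 0], claw=[0.03, 0.03, 0.03, 0.03])

```text
clock: 7.68
position: [533.9, 45.4, 213.5]
ee_rot: [0.779, -0.627, -0.002, 0.0]
contact_force: [-10.3, 10.5, 9.4]
gripper_width: 46.2
grasp_force: 64.7
```

Call:
carry_out([
  [0.001, -0.001, 0],
  [0.001, -0.001, 0],
], roll=[0, 0], claw=[0.03, 0.03])

```text
clock: 7.92
position: [534.3, 45.3, 213.5]
ee_rot: [0.779, -0.627, -0.003, 0.0]
contact_force: [-13.6, 14.5, 12.5]
gripper_width: 46.3
grasp_force: 65.1
```

Call:
carry_out([
  [0, 0, 0],
  [0, 0, 0],
  [0, 0, 0],
  [0, 0, 0],
  [0, 0, -0.05],
  [0, 0, -0.1],
  [0, 0, -0.15],
  [0, 0, -0.15],
], roll=[0, 0, 0, 0, 0, 0, 0, 0], claw=[0.06, 0.07, 0.07, 0.07, 0.07, 0.07, 0.07, 0.07])

```text
clock: 8.93
position: [537.4, 43.3, 367.4]
ee_rot: [0.78, -0.626, 0.003, -0.004]
contact_force: [0.3, -0.0, -1.2]
gripper_width: 69.9
grasp_force: 0.0
```

```bash
sed -i "s/^bt=.*/bt=57/; \$a save(p,'w3.png')" c.py; python3 c.py
```

```text
[537.4404  43.3198 367.4358] [-32.8775 -38.9883] [ 0.3182 -0.0316 -1.1998] toolyaw 12.543252934155845
batten 19 edge x at y=-60: -60.9 tilt deg 0.47
batten 19 edge x at y=-60: -13.61 tilt deg 0.79
rail 26 edge x at y=-60: 31.23 tilt deg 0.17
rail 26 edge x at y=-60: 70.58 tilt deg 0.0
batten end -121.99926174169299 top z 56.84753730653273 57
stop [-141.174  -124.4263] 721
block y [-86.0518  98.9394]
```

View pics/w3.png

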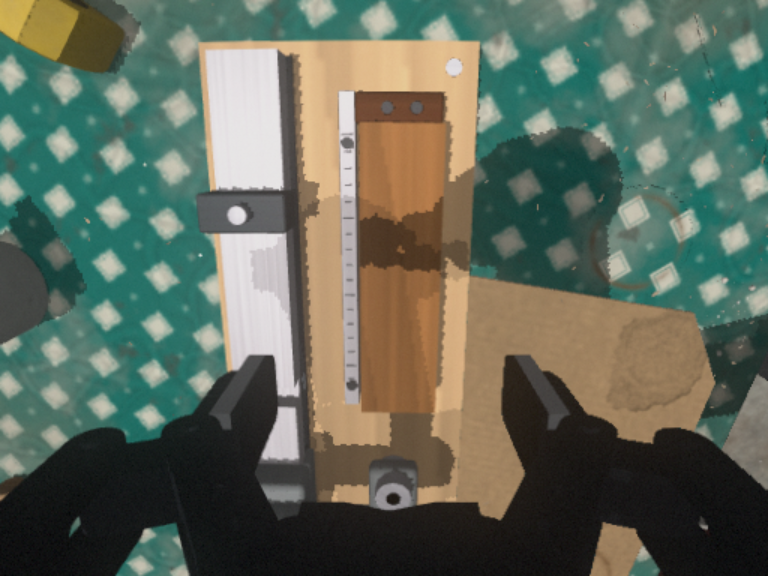

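The batten lies flat on the bed by the fence (356, 250) and the end stop (400, 122). A gap of 1–2 mm to the fence can't be ruled out from this view, so I'll nudge it with the closed fingers from the free side.

Call:
carry_out([
  [0, 0.03, 0],
  [0, 0.062, 0.03],
  [0, 0.062, 0.08],
  [0, 0.062, 0.13],
  [0, 0.062, 0.16],
  [0, 0.062, 0.16],
  [0, 0.055, 0.16],
  [0, 0.05, 0.16],
], roll=[0, 0, 0, 0, 0, 0, 0, 0], claw=[0, 0, 0, 0, 0, 0, 0, 0])

```text
clock: 9.98
position: [488.8, 32.8, 204.1]
ee_rot: [0.78, -0.626, 0.001, -0.001]
contact_force: [-0.3, 0.2, -0.0]
gripper_width: 0.2
grasp_force: 0.0
```

Call:
carry_out([
  [0, -0.004, 0],
  [0, -0.007, 0],
  [0, -0.007, 0],
], roll=[0, 0, 0], claw=[0, 0, 0])

```text
clock: 10.35
position: [494.7, 34.1, 203.0]
ee_rot: [0.78, -0.626, 0.0, -0.0]
contact_force: [-0.4, -0.0, 0.2]
gripper_width: -0.1
grasp_force: 0.0
```

Call:
carry_out([
  [0, -0.003, 0],
  [0, -0.003, 0],
], roll=[0, 0], claw=[0, 0])

```text
clock: 10.6
position: [497.5, 34.7, 202.7]
ee_rot: [0.78, -0.626, -0.0, 0.0]
contact_force: [-0.2, -0.5, -0.5]
gripper_width: 0.1
grasp_force: 0.0
```

Call:
carry_out([
  [0, -0.002, 0],
  [0, -0.002, 0],
], roll=[0, 0], claw=[0, 0])

```text
clock: 10.85
position: [499.0, 34.9, 202.5]
ee_rot: [0.78, -0.626, -0.0, 0.001]
contact_force: [-1.9, -0.4, 0.9]
gripper_width: -0.1
grasp_force: 0.9
```

Call:
carry_out([
  [0, -0.002, 0],
  [0, -0.002, 0],
], roll=[0, 0], claw=[0, 0])

```text
clock: 11.1
position: [500.9, 35.4, 202.5]
ee_rot: [0.78, -0.626, -0.0, 0.001]
contact_force: [-2.9, -1.0, 2.5]
gripper_width: -0.0
grasp_force: 1.8
```

Call:
carry_out([
  [0, -0.0015, 0],
  [0, -0.0015, 0],
], roll=[0, 0], claw=[0, 0])

```text
clock: 11.35
position: [501.4, 35.5, 202.5]
ee_rot: [0.78, -0.626, -0.001, 0.002]
contact_force: [-6.5, -1.4, 5.0]
gripper_width: 0.0
grasp_force: 3.6
```

Call:
carry_out([
  [0, -0.0015, 0],
  [0, -0.0015, 0],
], roll=[0, 0], claw=[0, 0])

```text
clock: 11.6
position: [502.0, 35.5, 202.4]
ee_rot: [0.78, -0.626, -0.002, 0.003]
contact_force: [-10.8, 1.1, 8.5]
gripper_width: -0.1
grasp_force: 5.2
```

Call:
carry_out([
  [0, 0.008, 0],
  [0, 0.008, -0.03],
  [0, 0.008, -0.08],
  [0.01, -0.015, -0.1],
  [0.016, -0.037, -0.1],
  [0.016, -0.037, -0.1],
], roll=[0, 0, 0, 0, 0, 0], claw=[0, 0, 0, 0, 0, 0])

```text
clock: 12.35
position: [545.4, 28.8, 303.1]
ee_rot: [0.78, -0.626, 0.001, -0.002]
contact_force: [-0.4, -0.3, -0.6]
gripper_width: 0.2
grasp_force: 0.0
```

```bash
sed -i 's/w3.png/w4.png/' c.py; cat >> c.py <<'E'
print("cam",w2j(pose(p,s)[:3,3]))
im=p["img"];cv2.imwrite("pics/w4.png",cv2.resize(im[:260,120:420,::-1],None,fx=2.6,fy=2.2))
a=pose(p,s)
k=(abs(z-37)<3)&(L[...,0]>-16)&(L[...,0]<8)&(abs(L[...,1]+90)<30);print("fence x",np.percentile(L[...,0][k],[2,98]))
for x in (-50,-40,-30,-20):
    k=(abs(L[...,0]-x)<2)&(L[...,1]<-105)&(L[...,1]>-150);o=np.argsort(L[...,1][k]);y=L[...,1][k][o];h=z[k][o]
    print(x,[(int(Y),round(float(np.median(h[abs(y-Y)<.5])),1)) for Y in range(-131,-118) if (abs(y-Y)<.5).any()])
E
python3 c.py
```

```text
[545.3573  28.7755 303.1065] [-28.2963 -54.9014] [-0.3667 -0.3182 -0.589 ] toolyaw 12.502661877362101
batten 19 edge x at y=-60: -57.51 tilt deg 0.13
batten 19 edge x at y=-60: -10.24 tilt deg 0.19
rail 26 edge x at y=-60: 31.26 tilt deg 0.24
rail 26 edge x at y=-60: 70.98 tilt deg 0.28
batten end -122.53746223684826 top z 56.83444641353715 57
stop [-141.0928 -124.3636] 1163
block y [-85.9324 -64.3565]
cam [ -29.0579 -124.856 ]
fence x [-7.9812 -0.1643]
-50 [(-131, 40.9), (-130, 41.1), (-129, 40.4), (-128, 40.4), (-127, 41.2), (-126, 40.6), (-125, 40.4), (-124, 39.3), (-123, 57.2), (-122, 57.0), (-121, 56.3), (-120, 56.6), (-119, 56.8)]
-40 [(-131, 40.6), (-130, 40.4), (-129, 41.0), (-128, 40.6), (-127, 40.7), (-126, 40.7), (-125, 40.2), (-124, 39.5), (-123, 56.7), (-122, 56.1), (-121, 56.7), (-120, 56.7), (-119, 57.0)]
-30 [(-131, 42.0), (-130, 41.6), (-129, 41.3), (-128, 41.1), (-127, 39.8), (-126, 40.8), (-125, 40.4), (-124, 31.4), (-123, 56.8), (-122, 57.2), (-121, 56.4), (-120, 56.6), (-119, 56.6)]
-20 [(-131, 40.6), (-130, 40.8), (-129, 40.9), (-128, 40.6), (-127, 40.5), (-126, 40.7), (-125, 40.5), (-124, 30.9), (-123, 56.8), (-122, 56.7), (-121, 56.9), (-120, 56.5), (-119, 56.6)]
```

View pics/w4.png

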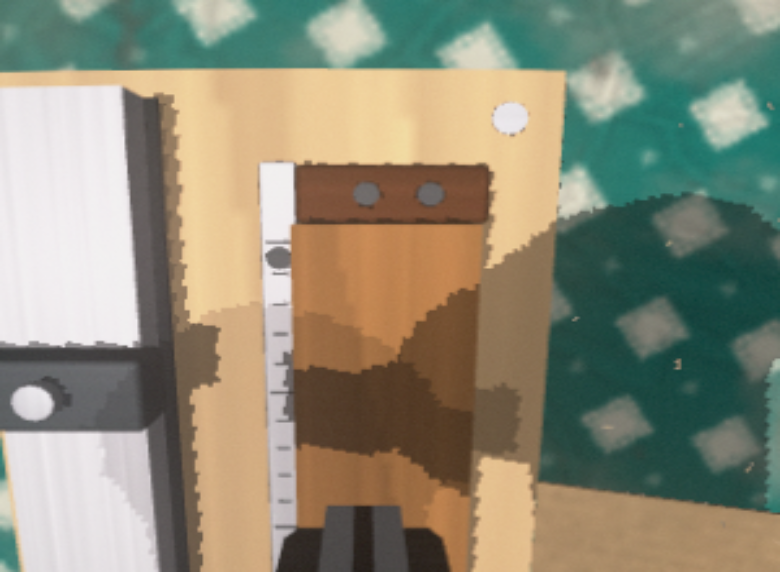

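The view shows the batten flush against the fence (290, 350) and within about 1 mm of the end stop (390, 225). Next I'll push the carriage by its arm, between saddle and knob.

Call:
carry_out([
  [-0.03, 0, -0.045],
  [-0.08, -0.008, -0.045],
  [-0.13, -0.016, -0.045],
  [-0.18, -0.024, -0.045],
  [-0.228, -0.028, -0.045],
  [-0.228, -0.028, -0.015],
  [-0.228, -0.028, 0.03],
  [-0.228, -0.028, 0.043],
], roll=[0, 0, 0, 0, 0, 0, 0, 0], claw=[0, 0, 0, 0, 0, 0, 0, 0])

```text
clock: 13.4
position: [520.3, 256.6, 256.7]
ee_rot: [0.78, -0.626, -0.001, 0.003]
contact_force: [1.3, 0.3, 0.8]
gripper_width: 0.2
grasp_force: 0.0
```

```bash
cat >> h.py <<'E'
O=np.array([561.75,90.2])
def J(w): return w2j(w,O)
E
python3 - <<'E'
from h import *
s=read_state();print(J(s['position']),s['position'],s['contact_force'])
p=get_image('wrist');save(p,'w5.png')
E
```

```text
[ -4.4688 171.4671] [520.2749 256.6354 256.7317] [1.295  0.2862 0.7732]
```

View pics/w5.png

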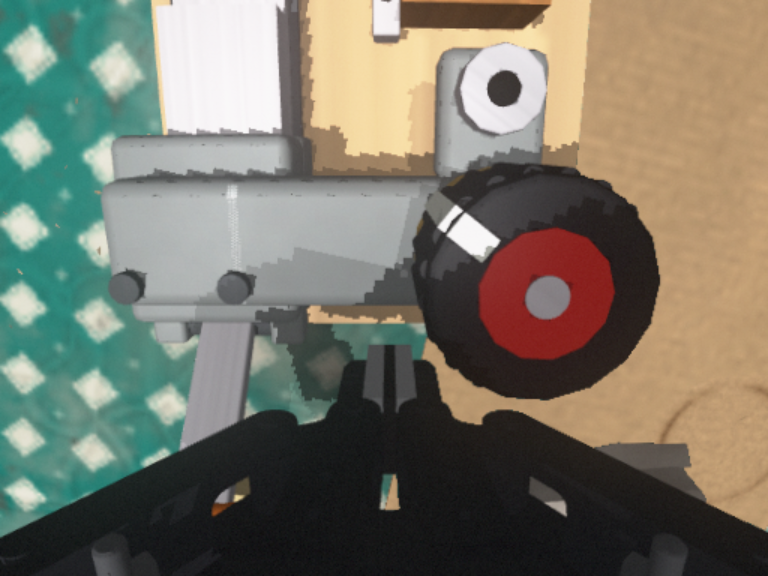

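Fingertips at (390, 370) are clear of the arm's +y face at about (380, 305), with the knob to the right. I'll shift 9 mm away from the knob before pushing.

Call:
carry_out([
  [0, -0.009, 0],
  [0.01, -0.009, 0],
  [0.03, -0.009, 0],
  [0.055, -0.009, 0],
  [0.08, -0.009, 0],
  [0.105, -0.009, 0],
  [0.13, -0.009, 0],
  [0.155, -0.009, 0],
], roll=[0, 0, 0, 0, 0, 0, 0, 0], claw=[0, 0, 0, 0, 0, 0, 0, 0])

```text
clock: 14.45
position: [564.7, 106.4, 261.1]
ee_rot: [0.78, -0.626, 0.001, -0.002]
contact_force: [1.4, 3.0, 1.3]
gripper_width: -0.2
grasp_force: 0.0
```

Call:
carry_out([
  [0.008, 0, 0],
  [0.013, 0, 0],
  [0.016, 0, 0],
  [0.016, 0, 0],
], roll=[0, 0, 0, 0], claw=[0, 0, 0, 0])

```text
clock: 14.95
position: [567.5, 92.5, 259.7]
ee_rot: [0.78, -0.625, 0.0, 0.0]
contact_force: [-0.3, -0.1, 0.4]
gripper_width: -0.3
grasp_force: 0.0
```

Call:
carry_out([
  [0.004, 0, 0],
  [0.006, 0, 0],
  [0.006, 0, 0],
], roll=[0, 0, 0], claw=[0, 0, 0])

```text
clock: 15.32
position: [568.7, 89.7, 259.9]
ee_rot: [0.78, -0.626, -0.001, -0.003]
contact_force: [-4.3, 15.9, 2.0]
gripper_width: -0.1
grasp_force: 0.0
```

Call:
carry_out([
  [0.002, 0, 0],
  [0.003, 0, 0],
  [0.003, 0, 0],
], roll=[0, 0, 0], claw=[0, 0, 0])

```text
clock: 15.7
position: [570.1, 88.6, 260.3]
ee_rot: [0.78, -0.626, -0.0, -0.005]
contact_force: [-3.8, 21.3, 1.5]
gripper_width: 0.1
grasp_force: 0.0
```

The carriage is at its stop: 20 N of resistance and a position that matches. Next, above the latch tab.

Call:
carry_out([
  [-0.015, 0, 0],
  [-0.02, 0, -0.04],
  [-0.02, 0, -0.08],
  [-0.04, -0.02, -0.08],
  [-0.062, -0.042, -0.08],
  [-0.062, -0.042, -0.08],
], roll=[0, 0, 0, 0, 0, 0], claw=[0, 0, 0, 0, 0, 0])

```text
clock: 16.45
position: [597.7, 154.5, 339.1]
ee_rot: [0.781, -0.625, 0.0, 0.0]
contact_force: [-0.4, -0.6, -0.7]
gripper_width: 0.3
grasp_force: 0.0
```

```bash
python3 - <<'E'
from h import *
s=read_state();print(J(s['position']),s['position'],s['contact_force'])
p=get_image('top')
for t,z in (("knob_top",144),("guide_top",99),("latch_tab",123)):
    for d in place_of(p,t)[:2]: print(t,d['conf'],w2j(atz(p,d['at'],z)[0],[561.1,88.5]))
E
```

```text
[48.962  54.9865] [597.6502 154.4804 339.1259] [-0.3694 -0.6102 -0.6926]
knob_top 0.68 [-7.577  -1.0464]
knob_top 0.48 [-36.5603 -32.4318]
guide_top 0.87 [-28.817  -30.2724]
latch_tab 0.42 [41.8774 53.7826]
```

Call:
carry_out([
  [0, 0, 0.03],
  [-0.002, 0, 0.043],
  [-0.006, 0, 0.05],
  [-0.011, 0, 0.058],
  [-0.016, 0, 0.067],
  [-0.02, 0, 0.076],
  [-0.023, 0, 0.084],
  [-0.025, 0, 0.09],
], roll=[0, 0, 0, 0, 0, 0, 0, 0], claw=[0, 0, 0, 0, 0, 0, 0, 0])

```text
clock: 17.65
position: [591.6, 177.7, 249.1]
ee_rot: [0.78, -0.626, -0.0, 0.0]
contact_force: [-1.4, -0.4, 0.1]
gripper_width: -0.3
grasp_force: 0.2
```

Call:
carry_out([
  [0, 0, 0.003],
  [0, 0, 0.006],
  [0, 0, 0.006],
], roll=[0, 0, 0], claw=[0, 0, 0])

```text
clock: 18.02
position: [591.7, 177.4, 243.8]
ee_rot: [0.78, -0.626, 0.0, -0.0]
contact_force: [-0.2, 0.5, -0.1]
gripper_width: 0.0
grasp_force: 0.0
```

Call:
carry_out([
  [0, 0, 0.002],
  [0, 0, 0.002],
], roll=[0, 0], claw=[0, 0])

```text
clock: 18.27
position: [591.8, 177.5, 243.3]
ee_rot: [0.78, -0.626, 0.0, -0.0]
contact_force: [-2.1, -0.5, 7.5]
gripper_width: -0.2
grasp_force: 3.3
```

Call:
carry_out([
  [0, 0, 0.002],
  [0, 0, 0.002],
], roll=[0, 0], claw=[0, 0])

```text
clock: 18.52
position: [591.8, 177.6, 243.0]
ee_rot: [0.78, -0.625, 0.001, -0.001]
contact_force: [-5.1, -0.9, 13.9]
gripper_width: -0.0
grasp_force: 7.0
```

Latch bottomed at tip z = 70 mm. Now I'll lift, pre-rotate anticlockwise and go above the knob.

```bash
python3 - <<'E'
from h import *
s=read_state();print(J(s['position']),s['joints']);k=j2w(-35,-35,O);print(k)
plan([*k,360],12.5,s)
E
```

```text
[48.2496 78.8082] [ 0.5533  0.5249 -0.2084  0.0013 -0.8359 -0.3345]
[535.155   48.4543]
slide [ 0.1137  0.0832 -0.1171] roll 0.09 dist 183 rows turn 0.0
```

Call:
carry_out([
  [0, 0, -0.03],
  [0, 0, -0.08],
  [0, 0, -0.117],
  [0.03, 0.025, -0.117],
  [0.06, 0.045, -0.117],
  [0.09, 0.065, -0.117],
  [0.114, 0.083, -0.117],
  [0.114, 0.083, -0.117],
], roll=[0, -10, -20, -30, -40, -50, -60, -70], claw=[0, 0, 0, 0.085, 0.085, 0.085, 0.085, 0.085])

```text
clock: 19.52
position: [534.3, 46.4, 357.0]
ee_rot: [0.998, -0.063, -0.0, -0.0]
contact_force: [0.3, -0.1, -0.4]
gripper_width: 84.8
grasp_force: 0.0
```

Call:
carry_out([
  [0, 0, 0],
  [0, 0, 0],
  [0, 0, 0],
  [0, 0, 0],
  [0, 0, 0],
  [0, 0, 0],
], roll=[-10, -20, -30, -40, -50, -50], claw=[0.085, 0.085, 0.085, 0.085, 0.085, 0.085])

```text
clock: 20.27
position: [535.3, 48.1, 356.8]
ee_rot: [0.932, 0.362, 0.0, -0.0]
contact_force: [-1.1, -0.5, -0.1]
gripper_width: 85.2
grasp_force: 0.0
```

```bash
cat > k.py <<'E'
from h import *
import sys
s=read_state();print(J(s['position']),s['position'],s['joints'],s['wrist_torque'])
p=get_image('wrist');save(p,sys.argv[1])
for d in place_of(p,"knob_top")[:2]: print(d,atz(p,d['at'],144,s)[0],J(atz(p,d['at'],144,s)[0]))
C=cloud(p,s);im=cv2.cvtColor(p['img'],cv2.COLOR_RGB2HSV)
m=((im[...,0]<8)|(im[...,0]>172))&(im[...,1]>150)&(im[...,2]>60)&(abs(C[...,2]-144)<8)
if m.sum()>30:
    q=C[m];print("red",m.sum(),(np.percentile(q,2,0)+np.percentile(q,98,0))/2,J((np.percentile(q,2,0)+np.percentile(q,98,0))/2))
E
python3 k.py w6.png
```

```text
[-34.945  -35.3741] [535.2896  48.101  356.762 ] [ 0.3915  0.2779 -0.2785 -0.0001 -1.0143  1.9194] [-0.0255  0.0201  0.0073]
{'at': [256.2, 214.0], 'conf': 0.56} [535.5135  50.4239 144.    ] [-34.2237 -33.1546]
red 1093 [535.8133  49.5444 144.0899] [-34.1214 -34.0782]
```

View pics/w6.png

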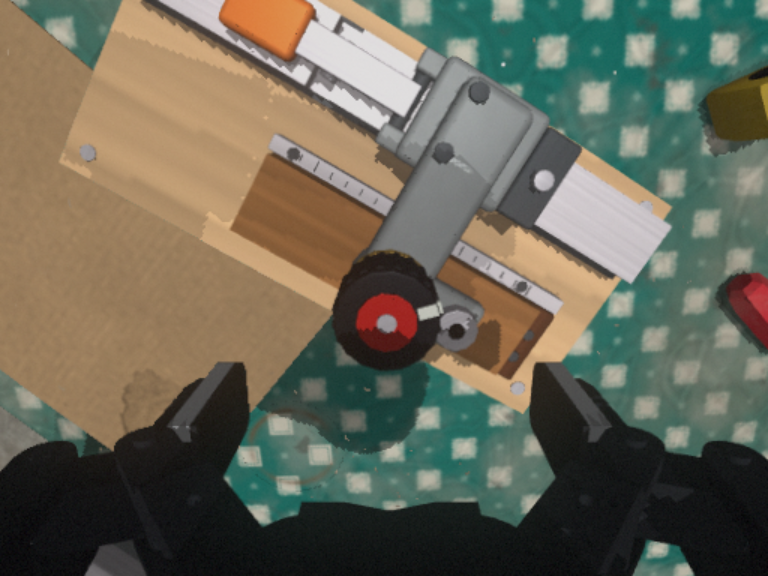

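The carriage is against its stop block with the latch down flat (orange tab at (265, 20)). The knob at (387, 322) is centred between the fingers to within about 1.5 mm.

Call:
carry_out([
  [0.0012, -0.0008, 0.03],
  [0.0012, -0.0008, 0.06],
  [0.0012, -0.0008, 0.072],
  [0.0012, -0.0008, 0.072],
  [0.0012, -0.0008, 0.072],
  [0.0012, -0.0008, 0.072],
  [0.0012, -0.0008, 0.072],
  [0.0012, -0.0008, 0.072],
], roll=[0, 0, 0, 0, 0, 0, 0, 0], claw=[0.085, 0.085, 0.085, 0.03, 0.03, 0.03, 0.03, 0.03])

```text
clock: 21.38
position: [535.9, 50.1, 286.4]
ee_rot: [0.932, 0.363, 0.001, -0.0]
contact_force: [-3.6, 2.7, 6.4]
gripper_width: 42.5
grasp_force: 60.5
```

```bash
python3 k.py w7.png
```

```text
[-33.9635 -33.5843] [535.8605  50.0607 286.3818] [ 0.3945  0.3571 -0.3661 -0.0004 -0.8451  1.9187] [ 0.8389  0.9182 -0.1332]
{'at': [254.2, 278.3], 'conf': 0.68} [535.4509  51.8822 144.    ] [-33.9692 -31.7173]
red 2357 [535.6511  49.5351 143.9374] [-34.2817 -34.0521]
```

Call:
carry_out([
  [0, 0, 0],
  [0, 0, 0],
  [0, 0, 0],
  [0, 0, 0],
  [0, 0, 0],
  [0, 0, 0],
  [0, 0, 0],
  [0, 0, 0],
], roll=[8, 16, 24, 32, 40, 48, 56, 60], claw=[0.03, 0.03, 0.03, 0.03, 0.03, 0.03, 0.03, 0.03])

```text
clock: 22.48
position: [535.9, 50.0, 286.4]
ee_rot: [0.988, -0.153, 0.001, -0.001]
contact_force: [-3.9, 2.4, 6.3]
gripper_width: 42.3
grasp_force: 60.5
```

Call:
carry_out([
  [0, 0, 0],
  [0, 0, 0],
  [0, 0, 0],
  [0, 0, 0],
  [0, 0, 0],
  [0, 0, 0],
  [0, 0, 0],
], roll=[8, 16, 24, 32, 40, 48, 50], claw=[0.03, 0.03, 0.03, 0.03, 0.03, 0.03, 0.03])

```text
clock: 23.35
position: [535.8, 50.0, 286.4]
ee_rot: [0.831, -0.556, 0.001, -0.001]
contact_force: [-3.5, 3.2, 5.9]
gripper_width: 42.5
grasp_force: 60.6
```

```bash
cat > t.py <<'E'
from h import *
s=read_state();M=R.from_quat(s['ee_rot']).as_matrix();print("yaw",np.degrees(np.arctan2(M[1,1],M[0,1])),s['joints'][[0,5]],s['wrist_torque'],s['contact_force'])
E
python3 t.py
```

```text
yaw -157.51888081998123 [ 0.3945 -0.0023] [0.6115 0.9878 0.0869] [-3.466   3.2496  5.8612]
```

Call:
carry_out([
  [0, 0, 0],
  [0, 0, 0],
], roll=[8, 12], claw=[0.03, 0.03])

```text
clock: 23.6
position: [535.8, 50.0, 286.5]
ee_rot: [0.769, -0.64, 0.001, -0.001]
contact_force: [-4.4, 2.1, 7.1]
gripper_width: 42.9
grasp_force: 60.7
```

```bash
python3 t.py
```

```text
yaw -169.5584697019552 [ 0.3945 -0.2124] [0.6733 1.0149 0.2025] [-4.3598  2.0811  7.0831]
```

Call:
carry_out([
  [0, 0, 0],
  [0, 0, 0],
], roll=[8, 10], claw=[0.03, 0.03])

```text
clock: 23.85
position: [535.8, 50.0, 286.5]
ee_rot: [0.71, -0.704, 0.0, -0.001]
contact_force: [-3.3, 3.0, 6.7]
gripper_width: 42.9
grasp_force: 60.7
```

```bash
python3 t.py
```

```text
yaw -179.47334501972895 [ 0.3947 -0.3857] [0.6462 1.0813 0.2433] [-3.3204  2.9622  6.7298]
```

Call:
carry_out([
  [0, 0, 0],
  [0, 0, 0],
], roll=[5, 7], claw=[0.03, 0.03])

```text
clock: 24.1
position: [535.8, 50.0, 286.5]
ee_rot: [-0.666, 0.746, -0.0, 0.001]
contact_force: [-2.8, 1.8, 7.2]
gripper_width: 42.7
grasp_force: 60.7
```

```bash
python3 t.py
```

```text
yaw 173.54168292215687 [ 0.3946 -0.5076] [0.7165 1.1152 0.21  ] [-2.7915  1.7656  7.2464]
```

Call:
carry_out([
  [0, 0, 0],
  [0, 0, 0],
], roll=[4, 4], claw=[0.03, 0.03])

```text
clock: 24.35
position: [535.8, 50.0, 286.5]
ee_rot: [-0.64, 0.769, -0.0, 0.001]
contact_force: [-3.3, 2.5, 7.2]
gripper_width: 42.5
grasp_force: 60.7
```

```bash
python3 t.py
```

```text
yaw 169.55176047610271 [ 0.3946 -0.577 ] [0.7089 1.0661 0.0773] [-3.3026  2.4531  7.1929]
```

Call:
carry_out([
  [0, 0, 0],
  [0, 0, 0],
  [0, 0, 0],
  [0, 0, 0],
  [0, 0, -0.03],
  [0, 0, -0.07],
  [0, 0, -0.07],
], roll=[0, 0, 0, 0, 0, 0, 0], claw=[0.05, 0.07, 0.085, 0.085, 0.085, 0.085, 0.085])

```text
clock: 25.22
position: [536.6, 49.8, 358.1]
ee_rot: [-0.64, 0.769, -0.002, 0.003]
contact_force: [0.6, -0.6, 0.1]
gripper_width: 85.3
grasp_force: 0.0
```

Call:
carry_out([
  [-0.01, 0.03, 0],
  [-0.02, 0.06, 0],
  [-0.031, 0.09, 0],
  [-0.031, 0.095, 0.03],
  [-0.031, 0.095, 0.06],
  [-0.031, 0.095, 0.06],
], roll=[0, 0, 0, 0, 0, 0], claw=[0.085, 0.085, 0.0, 0.0, 0.0, 0.0])

```text
clock: 25.98
position: [447.0, 96.9, 292.5]
ee_rot: [-0.64, 0.769, 0.001, -0.003]
contact_force: [1.0, -0.4, 1.5]
gripper_width: 11.7
grasp_force: 0.0
```

```bash
python3 - <<'E'
from h import *
s=read_state();p=get_image('wrist')
T=np.linalg.inv(pose(p,s));q=T[:3,:3]@np.array([535.7,49.6,115])+T[:3,3];K=np.array(p['mtx']);u=np.array([q[0],-q[1]])/-q[2];u*=1+p['k1']*(u@u)
c=(K[:2,:2]@u+K[:2,2]).astype(int);print(c)
x0=max(0,min(c[0]-75,362));y0=max(0,min(c[1]-65,254));save(p,"w8.png",(x0,y0,x0+150,y0+130),4.5)
E
```

```text
[ 58 188]
```

View pics/w8.png

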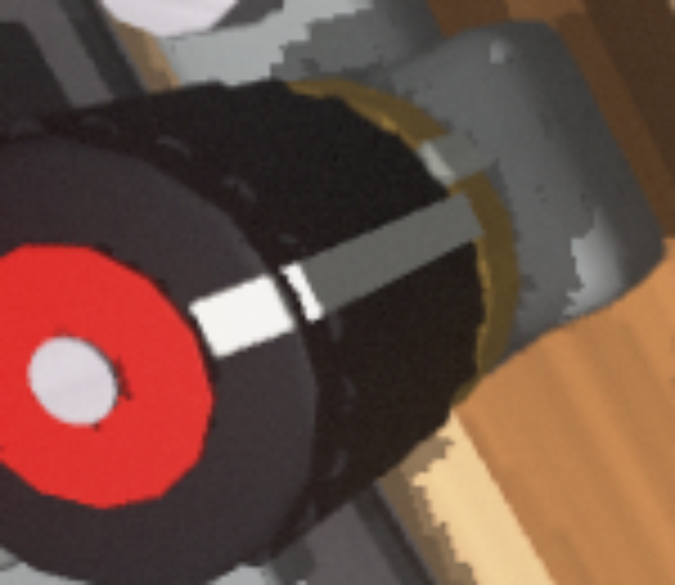

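The knob's white mark (465, 215) is clockwise past the collar's mark (445, 160) by about 0.35 rad, within the wanted 0.1–0.9. The gripper is clear of everything, so I'm handing in.

```bash
python3 -c "
from bench import *
print(job_done())"
```

```text
the job is handed in; nothing more can be done
None
```

I handed the job in at about 26 s, but the system returned no verdict. The batten is seated against the fence and within about 1 mm of the end stop, the carriage is at its stop with the latch down, and the clutch slipped about 0.35 rad; the pad's pressure was not measured directly.

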